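# Slide a circuit board carrier under a spring clip

## Task

Load the circuit board into the soldering fixture: with one fingertip hold the red pad of the spring clip down so that its jaw stays lifted, and with the other fingertip push the blue board carrier along its lane, beneath the jaw, fully home against the black end stop. Keep the pad held down until the carrier is home, then let it up so that the clip clamps the board, and move clear. Only press and push: do not lift the carrier, and leave the tin, the bottle, the screwdriver and the soldering-iron stand alone.

Things in the scene. Friction and masses are not known exactly. Their poses are not given: they have to be found in the camera images.
- fixture: Metal fixture bolted to the bench, 200 x 144 mm; x = push direction, y left, z up, origin on the bench. In its frame (mm): aluminium lane, deck top z = 12, x -108 to 92, y 12.5 to 79.5 between rails up to z = 18; black end stop, face at x = 80.5, top z = 26; clip hinge bar along x at y = 0, z = 26 (posts to z = 32 at x = -102, 20, 76); right of it, under the red pad, a base 6 high.
- clip (a joint): Spring clip, angle in rad about the hinge bar (fixture's x): 0 = sprung shut, grows as the red pad is pressed, 0.5 = stop. At 0 the jaw's foot blocks the lane; above 0.25 it clears the 8 mm carrier; it rests on a loaded carrier at about 0.2. About 2 N at the pad's middle starts it, 5 N reaches the stop; it springs shut when let go.
- press_pad (a point): Middle of the top of the clip's red ribbed pad; moves with the clip. Pad 116 mm along the fixture's x (x -100 to 16), y about -8 to -50 mm: a fingertip can press anywhere along it and slide. Point at x -42, y -32 in the fixture frame, height 34 mm at joint 0, 26 at 0.25, 22 at 0.35 (pad level), 17 at 0.5: a tip holding it down is 5 to 14 mm above the deck, so both tips can be at one height.
- carrier: Loose blue carrier with a green circuit board, 80 mm (its x, push direction) x 64 mm, 8 mm thick, about 140 g, flat on the deck, 1.5 mm clear of each rail, front edge 10 to 35 mm short of the jaw. Origin: centre of its underside. Along its rear edge a yellow push bar, 6 mm thick, 64 wide, top 20 mm above the deck. Home: origin at x 40, y 46, z 12 mm in the fixture frame, front edge at the stop.
- push_bar (a point): Centre of the rear face of the carrier's yellow push bar (the face to push, looking to the fixture's -x), 10 mm above the deck.
- home (a point): Fixed point of the fixture (x = 0, y = 46, z = 22 mm in its frame) where point push_bar lies when the carrier is fully home.
- tin: Bystander: round open steel tin, 64 mm across, 22 mm high, standing 0.15 to 0.21 m left of the hinge bar; origin under its centre.
- flux: Bystander: small white plastic bottle with a red cap, 36 mm across, 75 mm high; origin under its centre.
- driver: Bystander: orange-handled screwdriver, 150 mm long, lying on the bench; origin under its middle, x along it.
- iron_stand: Bystander: soldering-iron stand, black base 90 x 130 x 22 mm with a yellow sponge and a steel coil holding a red iron, 165 mm high in all; origin under its centre.
- jaw (a point): Middle of the underside of the clip's steel jaw foot, 20 mm (x) by 12 mm (y); at joint 0 it is at x = 60, y = 40 mm in the fixture frame, 1 mm above the deck. Moves with the clip.
Things that resemble listed ones, but are neither listed nor needed, are in the scene too. There is more than one size of the carrier; the one meant has the size given above.

How it is judged:
By the outcome, as a careful person would: the job done as asked, in the order asked, and still so for the second after the job is handed in, with the robot touching nothing.
It also fails if it takes over 42 s, if anything falls off the work surface, if the arm or the gripper's body presses on something with over 40 N, if the wrist force passes 120 N, or if a joint passes its speed limit or range.

## Robot

A 6-joint arm with a two-finger parallel gripper is mounted at the origin on the work surface. World frame = base frame: x ahead of the robot, y to its left, z up, the work surface at z = 0. Lengths are in m, angles in rad, forces in N, time in s.
With the tool pointing down it reaches from about 0.25 to 0.775 m from the base axis. Payload 8.9 kg.
Tool frame: the origin (TCP) lies at the very end of the fingers, on their centre line; the grasp point (between the pads) lies 19 mm behind it (arm.pinch_z is the distance from the TCP to the grasp point, in m); z points along the fingers, y is the direction in which the jaws open and shut (so a half turn about z gives the same grasp; the last joint's range is limited). The gripper opens to 85 mm and grips with 20 to 120 N. Pads are 22 mm wide; open, the fingers measure 114 mm over their backs; the gripper's body (76 mm by 85 mm) begins 54 mm behind the grasp point. The pads swing forward as they close: fully open they stand 13 mm farther back than shut.
Start: joints at [-1.447, 0.291, -0.153, 1.127, 0, 1.431], TCP at [0.136, -0.507, 0.197] pointing down, gripper open.
Joint ranges: [-2.52, 2.52], [-0.91, 1.74], [-1.3, 1.37], [-1.96, 2.02], [-1.52, 1.47], [-3.14, 3.14]. Speed limits (rad/s): [2.22, 2.22, 2.79, 3.14, 3.14, 3.14].

## Interface

Orientations are given as a rotation vector (axis times angle).
In Python, from workcell import arm, imaging, job gives the robot as it stands. The module is installed in compiled form; this text tells all that it offers.
- The arm moves only by the tool apply_moves, never from a script. Its argument "plan" is a list of rows, each an object of numbers: "tx", "ty", "tz": the shift along the world's x, y, z in m; "spin": the turn about the world's z in degrees; "hand": the opening, from -1 (shut) to 1 (fully open). A call has 1 to 8 rows; each row shifts and turns the pose as measured when the row begins; what a row does not reach is not made up. A row lasts 1/10 s, in which the tool goes at most 50 mm and 8.59 degrees, less where a joint would pass 70% of its speed; a pose out of reach is approached as far as the arm can. A call is refused whole if a number of a shift passes 0.05 or a number of a turn 8.59, either way. A call with a gripper value outside its range is refused whole. The fingers move at their own pace and stop on an object; the grip force is fixed at half the most. Time passes only in rows, so rows that do not move let the fingers close. It gives the time, the measured TCP pose, the force and the opening at its end, in the units of the state.
- arm.get_obs(): the state, without advancing time (a new reading comes with each control period).
- imaging.capture(name): name is "side" or "top"; returns a dict with "pixels" (420x560x3 uint8, red, green, blue), "intrinsics" (3x3 intrinsics, pixels), "R" (3x3) and "t" (3): a world point X has camera coordinates R X + t. Camera axes: x right, y down, z forward; pixel columns grow to the right and rows downward; lengths in m; the calibration is good to about 2 mm. A picture is of the moment at which its call begins. There is no depth.
- job.finish_job(): hands the job in, once; it reports no verdict.
The state is a dict: "t": time; "qpos": joint angles; "qd": joint speeds; "joint_torque": joint torques, N m; "tcp_pos": TCP position; "ee_rot": TCP orientation; "wrist_force": force on the tool from outside, world axes, zero at the start; "moment": the same for the moment, N m; "finger_gap": finger opening in m.
Only numpy, scipy, OpenCV 4.12 (cv2) and the standard library are available. Lean on these libraries where they do the work, as an engineer would, in place of code of your own. Each camera call takes 0.05 s, during which the arm holds its last target.

## Working session

There is one attempt and no reset: what is moved stays moved. The work goes in short steps, Python scripts to look and compute and a tool call to move; the robot and the scene stay as the last step left them, time stands still between calls to the robot, and variables do not carry over. Pictures are saved under pics/ and viewed, and the job is handed in when it is done.

Besides the shell and the picture viewer there is one more tool, called as name(argument=value, ...), one argument or row to a line, values as JSON. apply_moves: Moves the arm, as the interface text tells. Its arguments: {"type":"object","properties":{"plan":{"type":"array","items":{"type":"object","properties":{"tx":{"type":"number"},"ty":{"type":"number"},"tz":{"type":"number"},"spin":{"type":"number"},"hand":{"type":"number"}}}}},"required":["plan"]}

```bash
mkdir -p pics && python3 - <<'E'
from workcell import arm, imaging, job
import cv2,numpy as np,pickle
d={}
for n in("side","top"):
    c=imaging.capture(n); d[n]=c
    cv2.imwrite(f"pics/{n}0.png",c["pixels"][:,:,::-1])
    print(n,c["intrinsics"],c["R"],c["t"])
pickle.dump(d,open("cap0.pkl","wb"))
o=arm.get_obs()
for k,v in o.items(): print(k,np.round(v,3))
print(arm.pinch_z)
E
```

```text
side [[448.04479315   0.         273.75225225]
 [  0.         448.04479315 215.6260044 ]
 [  0.           0.           1.        ]] [[-0.97606289 -0.21677396  0.01761478]
 [-0.17645804  0.74197625 -0.6467873 ]
 [ 0.12713689 -0.63441335 -0.76246699]] [0.58926432 0.14022905 1.06454817]
top [[422.94281587   0.         281.08273705]
 [  0.         422.94281587 206.12569208]
 [  0.           0.           1.        ]] [[ 0.00468257 -0.99995556 -0.00818261]
 [-0.98218527 -0.00306186 -0.18789018]
 [ 0.18785678  0.00891665 -0.98215596]] [0.02720096 0.60212728 0.89501394]
t 0.1
qpos [-1.447  0.291 -0.154  1.127  0.     1.432]
qd [-0.001 -0.001  0.001 -0.     0.001 -0.001]
joint_torque [ 1.0000e-03 -5.3798e+01  3.3192e+01  9.0000e-03 -0.0000e+00  0.0000e+00]
tcp_pos [ 0.136 -0.507  0.196]
ee_rot [-3.113 -0.411 -0.   ]
wrist_force [ 0.137  0.639 -0.273]
moment [ 0.034  0.012 -0.032]
finger_gap 0.086
0.0187
```

View pics/top0.png

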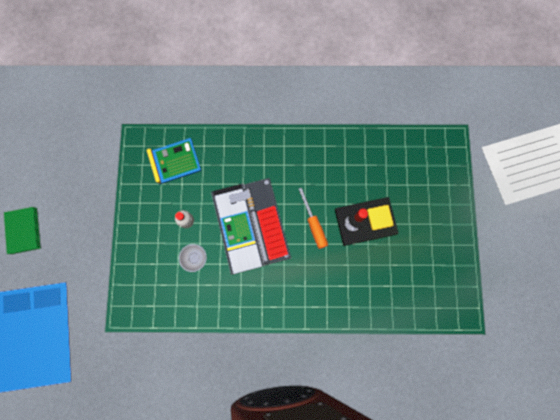

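View pics/side0.png

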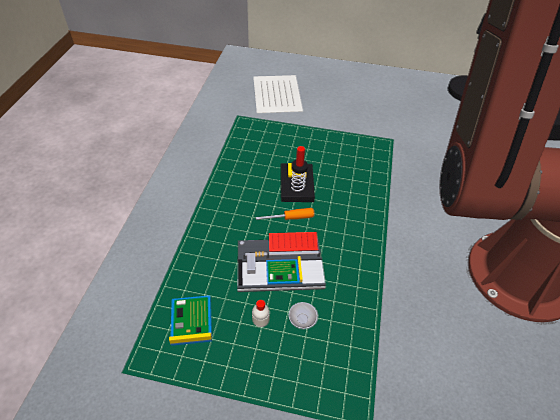

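Candidates for the carrier:
- The board in the lane, top (237,232).
- A larger blue/green board with a yellow bar, top (174,160).
- A plain green block at (22,230), and a blue folder at (35,340).

By the description it is the one in the lane. I'll check that with crops.

```bash
python3 - <<'E'
import cv2,pickle
d=pickle.load(open("cap0.pkl","rb"))
for n,(a,b,w,h) in {"top":(195,170,110,110),"side":(225,220,110,80)}.items():
    im=d[n]["pixels"][b:b+h,a:a+w,::-1]
    cv2.imwrite(f"pics/{n}0c.png",cv2.resize(im,None,fx=5.4 if n=="top" else 7,fy=5.4 if n=="top" else 7,interpolation=cv2.INTER_CUBIC))
E
```

```text
(no output)
```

View pics/top0c.png

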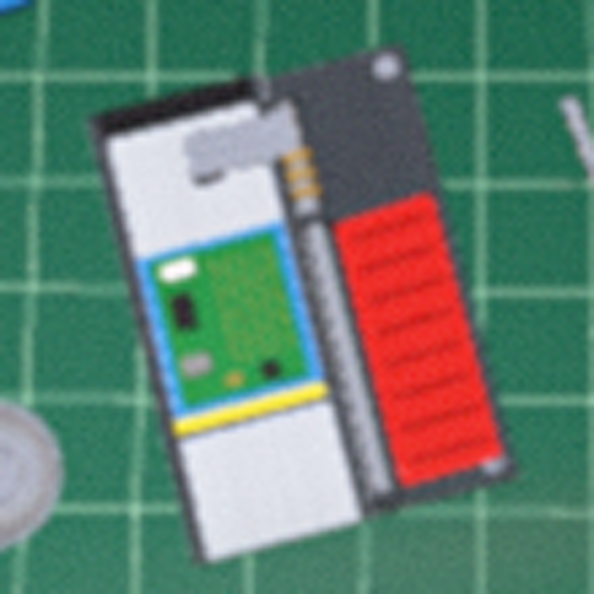

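View pics/side0c.png

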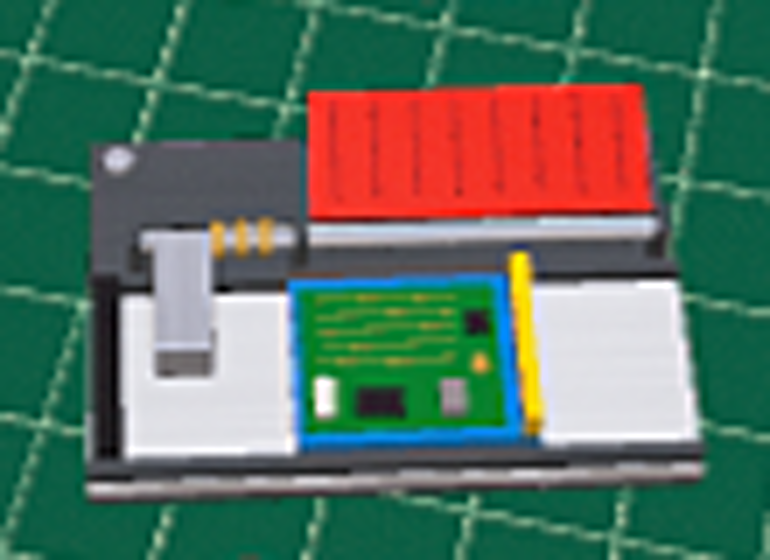

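The top crop shows the carrier in the lane. Its yellow bar runs from about (228,249) to (255,242) in full-image pixels, the jaw is ahead of it near (240,197), and the red pad is to its right. Next I measure.

```bash
cat > h.py <<'E'
import numpy as np,cv2
def ray(c,uv,z):
    uv=np.atleast_2d(np.asarray(uv,float)); K,R,t=c["intrinsics"],c["R"],c["t"]
    d=np.c_[uv,np.ones(len(uv))]@np.linalg.inv(K).T@R   # world dirs
    o=-R.T@t; s=(z-o[2])/d[:,2]
    return o+d*s[:,None]
def proj(c,X):
    p=np.atleast_2d(X)@c["R"].T+c["t"]; p=p@c["intrinsics"].T; return p[:,:2]/p[:,2:]
def mask(c,roi,kind):
    x,y,w,h=roi; hsv=cv2.cvtColor(c["pixels"],cv2.COLOR_RGB2HSV); H,S,V=[hsv[...,i].astype(int) for i in range(3)]
    m={"red":((H<8)|(H>172))&(S>150)&(V>120),"yel":(H>22)&(H<34)&(S>150)&(V>150),"blue":(H>98)&(H<115)&(S>130)}[kind]
    o=np.zeros(m.shape,np.uint8); o[y:y+h,x:x+w]=m[y:y+h,x:x+w]
    n,l,s,_=cv2.connectedComponentsWithStats(o,connectivity=8)
    if n<2: return o
    return (l==1+np.argmax(s[1:,4])).astype(np.uint8)
E
python3 - <<'E'
from h import *
import pickle
d=pickle.load(open("cap0.pkl","rb"))
ROI={"top":(195,170,110,110),"side":(225,220,110,80)}
for n in("top","side"):
    c=d[n]
    for k,z in(("red",.034),("yel",.032)):
        m=mask(c,ROI[n],k); ys,xs=np.nonzero(m); W=ray(c,np.c_[xs,ys],z)
        r=cv2.minAreaRect((W[:,:2]*1000).astype(np.float32))
        print(n,k,len(xs),"cen",W.mean(0).round(4),"rect",np.round(r[0],1),np.round(r[1],1),round(r[2],1))
# deck outer corners from crop pixels (top): lane rear-left etc
c=d["top"]
P=np.array([[203,560],[362,520],[96,120],[252,83]])/5.4+[195,170]-0.4
print(ray(c,P,.016).round(4))
P=np.array([[103,140],[255,103]])/5.4+[195,170]-.4
print("stop lower front edge z12", ray(c,P,.026).round(4))
c=d["side"]
P=np.array([[700,462],[88,482],[92,275]])/7+[225,220]-.4
print("side",ray(c,P,.016).round(4))
E
```

```text
top red 991 cen [0.5452 0.0507 0.034 ] rect [545.9  51. ] [117.3  44.6] 15.1
top yel 43 cen [0.515  0.1216 0.032 ] rect [514.9 121.4] [ 3.5 63.2] 15.2
side red 882 cen [0.5458 0.053  0.034 ] rect [545.5  52.6] [116.9  54.6] 15.3
side yel 52 cen [0.5167 0.1199 0.032 ] rect [516.5 121.6] [ 5.2 63.1] 14.0
[[0.4534 0.1408 0.016 ]
 [0.4704 0.0738 0.016 ]
 [0.6439 0.1929 0.016 ]
 [0.6608 0.1247 0.016 ]]
stop lower front edge z12 [[0.6328 0.1877 0.026 ]
 [0.6494 0.1222 0.026 ]]
side [[0.4532 0.1468 0.016 ]
 [0.6441 0.199  0.016 ]
 [0.6644 0.1209 0.016 ]]
```

Fixture fit: origin about (0.578, 0.0904), yaw about 15.1°. The bar's rear face is at fixture x ≈ -55 and y ≈ 46, so the push is about 55 mm. The tool's yaw already matches the fixture (15.04°). I'll approach above TCP (0.507, 0.0765) with the gap near 65 mm.

apply_moves(
  plan=[
    {"tz": 0.03, "hand": 0.5},
    {"tx": 0.02, "ty": 0.032, "tz": 0.02, "hand": 0.5},
    {"tx": 0.02, "ty": 0.032, "hand": 0.5},
    {"tx": 0.02, "ty": 0.032, "hand": 0.5},
    {"tx": 0.02, "ty": 0.032, "hand": 0.5},
    {"tx": 0.02, "ty": 0.032, "hand": 0.5},
    {"tx": 0.02, "ty": 0.032, "hand": 0.5},
    {"tx": 0.02, "ty": 0.032, "hand": 0.5},
  ],
)

```text
validation failed for argument at $.pl...
```

apply_moves(
  plan=[
    {"tx": 0.0, "ty": 0.0, "tz": 0.03, "spin": 0.0, "hand": 0.5},
    {"tx": 0.02, "ty": 0.032, "tz": 0.02, "spin": 0.0, "hand": 0.5},
  ],
)

```text
t: 0.3
tcp_pos: [0.1549, -0.4743, 0.2439]
ee_rot: [-3.108, -0.406, 0.001]
wrist_force: [1.8, -0.8, 0.2]
finger_gap: 0.0643
```

apply_moves(
  plan=[
    {"tx": 0.022, "ty": 0.034, "tz": 0.0, "spin": 0.0, "hand": 0.5},
    {"tx": 0.022, "ty": 0.034, "tz": 0.0, "spin": 0.0, "hand": 0.5},
    {"tx": 0.022, "ty": 0.034, "tz": 0.0, "spin": 0.0, "hand": 0.5},
    {"tx": 0.022, "ty": 0.034, "tz": 0.0, "spin": 0.0, "hand": 0.5},
    {"tx": 0.022, "ty": 0.034, "tz": 0.0, "spin": 0.0, "hand": 0.5},
    {"tx": 0.022, "ty": 0.034, "tz": 0.0, "spin": 0.0, "hand": 0.5},
    {"tx": 0.022, "ty": 0.034, "tz": 0.0, "spin": 0.0, "hand": 0.5},
    {"tx": 0.022, "ty": 0.034, "tz": 0.0, "spin": 0.0, "hand": 0.5},
  ],
)

```text
t: 1.1
tcp_pos: [0.3342, -0.1926, 0.2448]
ee_rot: [-3.111, -0.397, -0.0]
wrist_force: [1.4, -1.7, 0.9]
finger_gap: 0.0643
```

apply_moves(
  plan=[
    {"tx": 0.022, "ty": 0.034, "tz": 0.0, "spin": 0.0, "hand": 0.5},
    {"tx": 0.022, "ty": 0.034, "tz": 0.0, "spin": 0.0, "hand": 0.5},
    {"tx": 0.022, "ty": 0.034, "tz": 0.0, "spin": 0.0, "hand": 0.5},
    {"tx": 0.022, "ty": 0.034, "tz": 0.0, "spin": 0.0, "hand": 0.5},
    {"tx": 0.022, "ty": 0.034, "tz": 0.0, "spin": 0.0, "hand": 0.5},
    {"tx": 0.022, "ty": 0.034, "tz": 0.0, "spin": 0.0, "hand": 0.5},
    {"tx": 0.022, "ty": 0.034, "tz": 0.0, "spin": 0.0, "hand": 0.5},
    {"tx": 0.013, "ty": 0.02, "tz": 0.0, "spin": 0.0, "hand": 0.5},
  ],
)

```text
t: 1.9
tcp_pos: [0.5054, 0.0802, 0.2435]
ee_rot: [-3.111, -0.4, 0.002]
wrist_force: [1.3, -0.5, -0.1]
finger_gap: 0.064
```

apply_moves(
  plan=[
    {"tx": 0.001, "ty": -0.002, "tz": -0.04, "spin": 0.4, "hand": 0.5},
    {"tx": 0.001, "ty": -0.002, "tz": -0.04, "spin": 0.0, "hand": 0.5},
    {"tx": 0.0, "ty": 0.0, "tz": -0.04, "spin": 0.0, "hand": 0.5},
    {"tx": 0.0, "ty": 0.0, "tz": -0.03, "spin": 0.0, "hand": 0.5},
    {"tx": 0.0, "ty": 0.0, "tz": -0.02, "spin": 0.0, "hand": 0.5},
    {"tx": 0.0, "ty": 0.0, "tz": 0.0, "spin": 0.0, "hand": 0.5},
  ],
)

```text
t: 2.5
tcp_pos: [0.5077, 0.0805, 0.0664]
ee_rot: [-3.107, -0.422, 0.001]
wrist_force: [-0.7, -0.6, -0.3]
finger_gap: 0.0643
```

```bash
cat > look.py <<'E'
import sys
from workcell import arm, imaging
from h import *
tag=sys.argv[1]
o=arm.get_obs(); print({k:np.round(o[k],4).tolist() for k in("t","tcp_pos","ee_rot","wrist_force","finger_gap")})
ims=[]
for n,(a,b,w,h) in (("top",(195,170,110,110)),("side",(215,190,130,110))):
    c=imaging.capture(n); im=c["pixels"][b:b+h,a:a+w,::-1]
    ims.append(cv2.resize(im,None,fx=3.3,fy=3.3,interpolation=cv2.INTER_CUBIC))
    m=mask(c,(a,b,w,h),"yel"); ys,xs=np.nonzero(m)
    if len(xs):
        W=ray(c,np.c_[xs,ys],.032).mean(0)[:2]-[.578,.0904]; a=np.deg2rad(15.1)
        print(n,"bar fixture xy mm",len(xs),np.round(1000*np.array([W@[np.cos(a),np.sin(a)],W@[-np.sin(a),np.cos(a)]]),1))
cv2.imwrite(f"pics/{tag}.png",np.hstack(ims))
W=o["tcp_pos"][:2]-np.array([.578,.0904]); a=np.deg2rad(15.1)
print("tcp fixture",np.round(1000*np.array([W@[np.cos(a),np.sin(a)],W@[-np.sin(a),np.cos(a)]]),1))
E
python3 look.py a1
```

```text
{'t': 2.5, 'tcp_pos': [0.5077, 0.0805, 0.0664], 'ee_rot': [-3.1072, -0.4218, 0.001], 'wrist_force': [-0.6837, -0.615, -0.2864], 'finger_gap': 0.0643}
side bar fixture xy mm 53 [-51.5  45.1]
tcp fixture [-70.4   8.8]
```

View pics/a1.png

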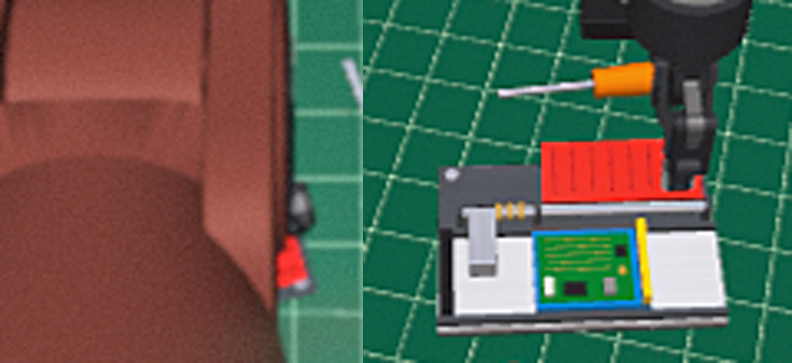

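The side view shows the gripper over the rear of the lane, behind the yellow bar at about x 643 in the picture. I'll shift slightly and descend.

apply_moves(
  plan=[
    {"tx": -0.002, "ty": -0.005, "tz": -0.01, "spin": -0.3, "hand": 0.5},
    {"tx": 0.0, "ty": 0.0, "tz": -0.01, "spin": 0.0, "hand": 0.5},
    {"tx": 0.0, "ty": 0.0, "tz": 0.0, "spin": 0.0, "hand": 0.5},
  ],
)

```text
t: 2.9
tcp_pos: [0.5105, 0.075, 0.0508]
ee_rot: [-3.11, -0.413, -0.014]
wrist_force: [-0.7, 0.3, -0.8]
finger_gap: 0.064
```

```bash
python3 look.py a2
```

```text
{'t': 2.9, 'tcp_pos': [0.5105, 0.075, 0.0508], 'ee_rot': [-3.1097, -0.413, -0.0144], 'wrist_force': [-0.6593, 0.2509, -0.7927], 'finger_gap': 0.064}
side bar fixture xy mm 52 [-51.5  44.4]
tcp fixture [-69.2   2.7]
```

View pics/a2.png

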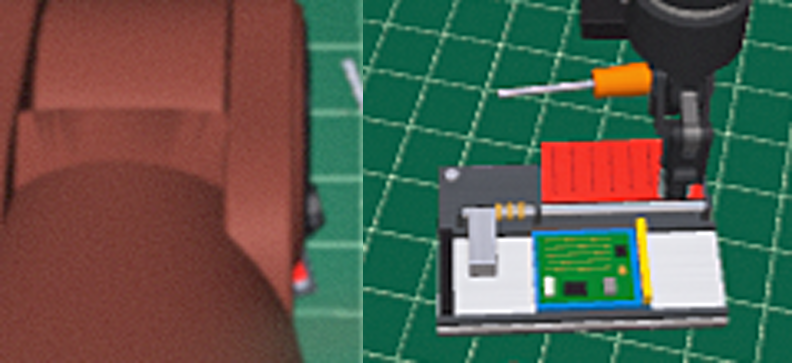

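```bash
python3 - <<'E'
from h import *; import pickle
c=pickle.load(open("cap0.pkl","rb"))["side"]
a=np.deg2rad(15.1)
def F(x,y,z): return np.array([.578,.0904,0])+np.array([np.cos(a)*x-np.sin(a)*y,np.sin(a)*x+np.cos(a)*y,z])/1000
for y in(42,-37):
  for z in(50,56,62): 
    for x in (-80,-58): 
      p=proj(c,F(x,y,z))[0]; print(y,z,x,((p-[215,190])*3.3+[363,0]).round())
E
```

```text
42 50 -80 [685. 234.]
42 50 -58 [653. 235.]
42 56 -80 [686. 229.]
42 56 -58 [654. 230.]
42 62 -80 [686. 224.]
42 62 -58 [654. 225.]
-37 50 -80 [674. 144.]
-37 50 -58 [644. 145.]
-37 56 -80 [674. 139.]
-37 56 -58 [644. 140.]
-37 62 -80 [675. 134.]
-37 62 -58 [645. 134.]
```

```bash
python3 - <<'E'
from workcell import imaging
import cv2
c=imaging.capture("side"); im=c["pixels"][100:270,260:400,::-1]
cv2.imwrite("pics/a3.png",cv2.resize(im,None,fx=3.5,fy=3.5,interpolation=cv2.INTER_CUBIC))
E
```

```text
(no output)
```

View pics/a3.png

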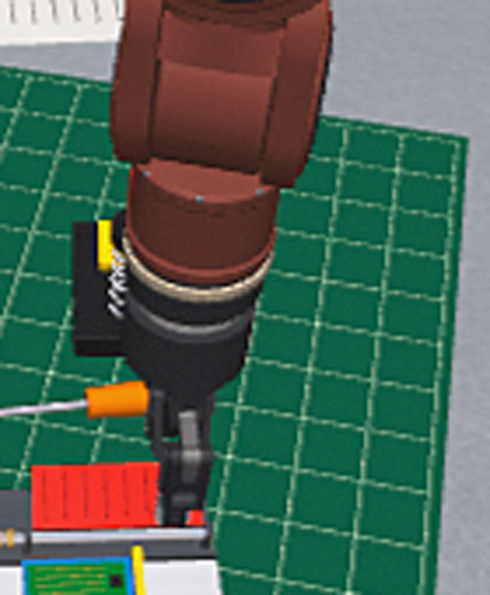

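```bash
python3 - <<'E'
from workcell import imaging
from h import *
c=imaging.capture("top"); im=c["pixels"][200:270,255:325,::-1]
cv2.imwrite("pics/a4.png",cv2.resize(im,None,fx=8,fy=8,interpolation=cv2.INTER_CUBIC))
a=np.deg2rad(15.1)
def F(x,y,z): return np.array([.578,.0904,0])+np.array([np.cos(a)*x-np.sin(a)*y,np.sin(a)*x+np.cos(a)*y,z])/1000
for z in(56,110):
  for x in(-80,-58):
    for y in(-29,-44,-60): print(x,y,z,((proj(c,F(x,y,z))[0]-[255,200])*8).round())
E
```

```text
-80 -29 56 [164. 382.]
-80 -44 56 [216. 368.]
-80 -60 56 [272. 354.]
-58 -29 56 [144. 306.]
-58 -44 56 [196. 292.]
-58 -60 56 [251. 277.]
-80 -29 110 [159. 364.]
-80 -44 110 [215. 349.]
-80 -60 110 [274. 333.]
-58 -29 110 [138. 282.]
-58 -44 110 [193. 268.]
-58 -60 110 [252. 252.]
```

View pics/a4.png

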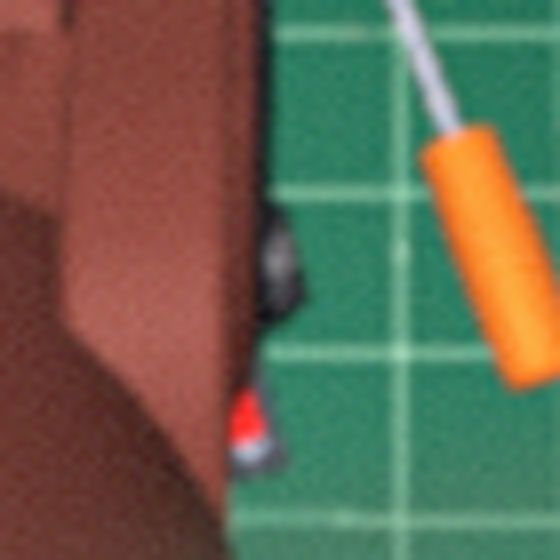

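```bash
python3 - <<'E'
from workcell import imaging
from h import *
c=imaging.capture("side"); im=c["pixels"][195:270,275:345,::-1]
im=cv2.resize(im,None,fx=8,fy=8,interpolation=cv2.INTER_CUBIC)
im=(255*(im/255.)**.5).astype(np.uint8)
cv2.imwrite("pics/a5.png",im)
E
```

```text
(no output)
```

View pics/a5.png

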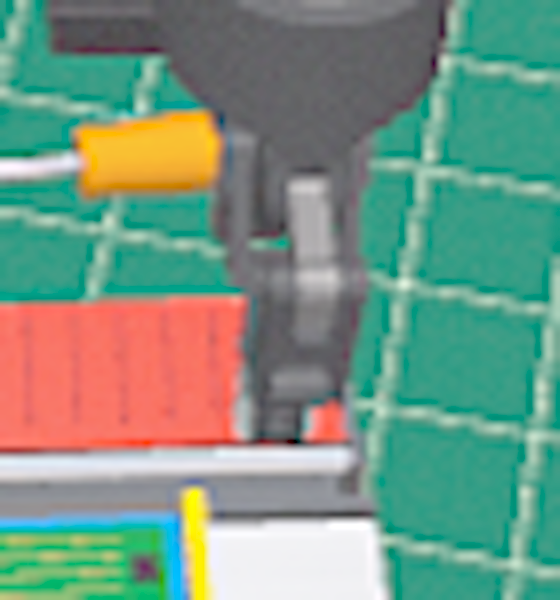

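The fingertip appears about 10 px higher in the side view (310,250) than the TCP reading predicts. I'll test this with a gentle descent, watching the force.

apply_moves(
  plan=[
    {"tx": -0.004, "ty": 0.001, "tz": -0.004, "spin": 0.0, "hand": 0.5},
    {"tx": 0.0, "ty": 0.0, "tz": -0.004, "spin": 0.0, "hand": 0.5},
    {"tx": 0.0, "ty": 0.0, "tz": 0.0, "spin": 0.0, "hand": 0.5},
  ],
)

```text
t: 3.45
tcp_pos: [0.5071, 0.0764, 0.0436]
ee_rot: [-3.11, -0.414, -0.018]
wrist_force: [0.1, -0.4, 0.6]
finger_gap: 0.0637
```

```bash
cat > s8.py <<'E'
import sys
from workcell import imaging
from h import *
c=imaging.capture("side"); im=c["pixels"][195:270,245:345,::-1]
im=cv2.resize(im,None,fx=8,fy=8,interpolation=cv2.INTER_CUBIC)
im=(255*(im/255.)**.5).astype(np.uint8)
cv2.imwrite(f"pics/{sys.argv[1]}.png",im)
E
python3 look.py a6; python3 s8.py a7
```

```text
{'t': 3.45, 'tcp_pos': [0.5071, 0.0764, 0.0436], 'ee_rot': [-3.1098, -0.4139, -0.0175], 'wrist_force': [0.1094, -0.3778, 0.5924], 'finger_gap': 0.0637}
side bar fixture xy mm 53 [-51.5  45.1]
tcp fixture [-72.1   5. ]
```

View pics/a7.png

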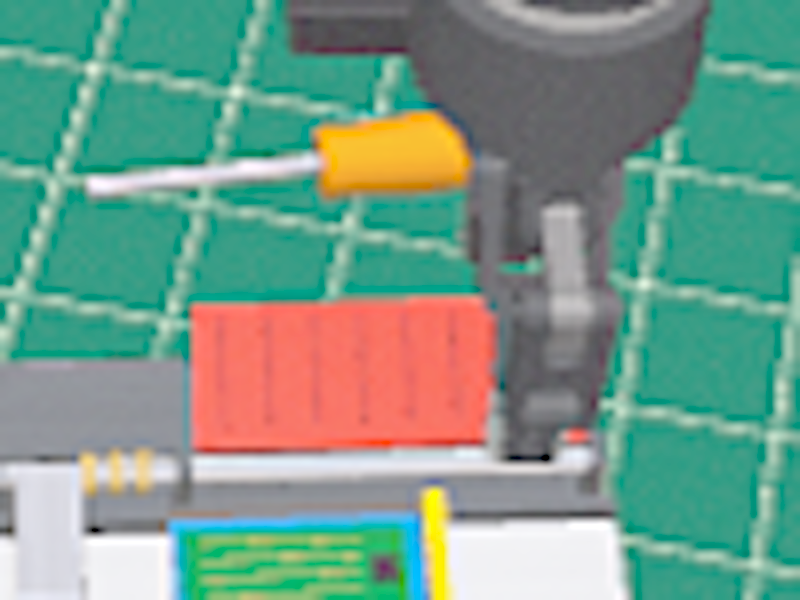

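```bash
python3 - <<'E'
from h import *; import pickle
c=pickle.load(open("cap0.pkl","rb"))["side"]
a=np.deg2rad(15.1)
for z in(36,44,52,60,80):
    W=1000*(ray(c,[311.3,252.3],z/1000)[0][:2]-[.578,.0904]); print(z,np.round([W@[np.cos(a),np.sin(a)],W@[-np.sin(a),np.cos(a)]],1))
E
```

```text
36 [-81.7   7.8]
44 [-80.5  13.5]
52 [-79.3  19.2]
60 [-78.1  24.9]
80 [-75.   39.1]
```

apply_moves(
  plan=[
    {"tx": -0.001, "ty": 0.0, "tz": -0.004, "spin": 0.0, "hand": 0.5},
    {"tx": 0.0, "ty": 0.0, "tz": -0.004, "spin": 0.0, "hand": 0.5},
    {"tx": 0.0, "ty": 0.0, "tz": 0.0, "spin": 0.0, "hand": 0.5},
  ],
)

```text
t: 3.9
tcp_pos: [0.5066, 0.0764, 0.0356]
ee_rot: [-3.11, -0.414, -0.019]
wrist_force: [-0.1, -0.2, 0.8]
finger_gap: 0.0643
```

```bash
python3 look.py a8; python3 s8.py a9
```

```text
{'t': 3.9, 'tcp_pos': [0.5066, 0.0764, 0.0356], 'ee_rot': [-3.1099, -0.4139, -0.019], 'wrist_force': [-0.1395, -0.223, 0.8268], 'finger_gap': 0.0643}
side bar fixture xy mm 52 [-51.5  44.4]
tcp fixture [-72.6   5.1]
```

View pics/a9.png

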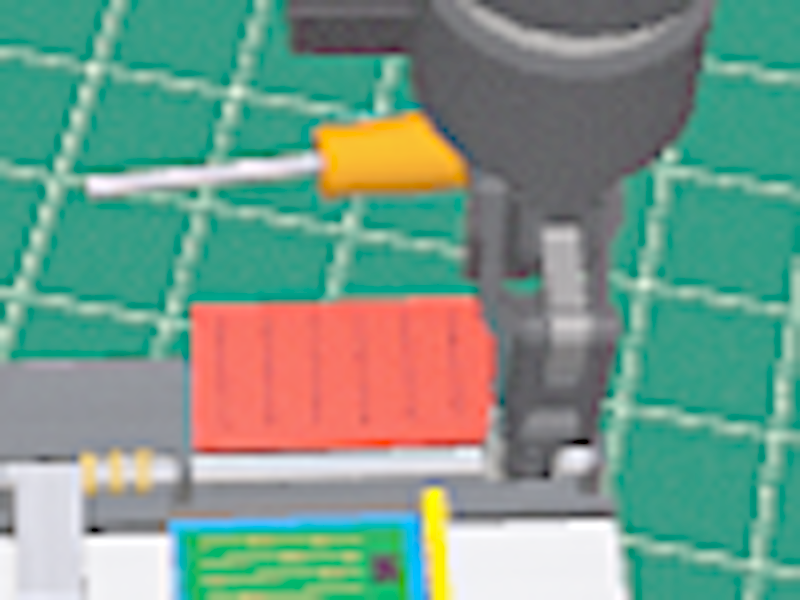

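apply_moves(
  plan=[
    {"tx": 0.0, "ty": 0.0, "tz": -0.004, "spin": 0.0, "hand": 0.5},
    {"tx": 0.0, "ty": 0.0, "tz": -0.003, "spin": 0.0, "hand": 0.5},
    {"tx": 0.0, "ty": 0.0, "tz": 0.0, "spin": 0.0, "hand": 0.5},
  ],
)

```text
t: 4.35
tcp_pos: [0.5072, 0.0764, 0.0287]
ee_rot: [-3.11, -0.414, -0.021]
wrist_force: [-0.6, -0.1, -0.1]
finger_gap: 0.0641
```

```bash
python3 look.py b1; python3 s8.py b2
```

```text
{'t': 4.35, 'tcp_pos': [0.5072, 0.0764, 0.0287], 'ee_rot': [-3.11, -0.4139, -0.0207], 'wrist_force': [-0.5697, -0.0782, -0.1106], 'finger_gap': 0.0641}
side bar fixture xy mm 52 [-51.5  44.4]
tcp fixture [-72.    4.9]
```

View pics/b2.png

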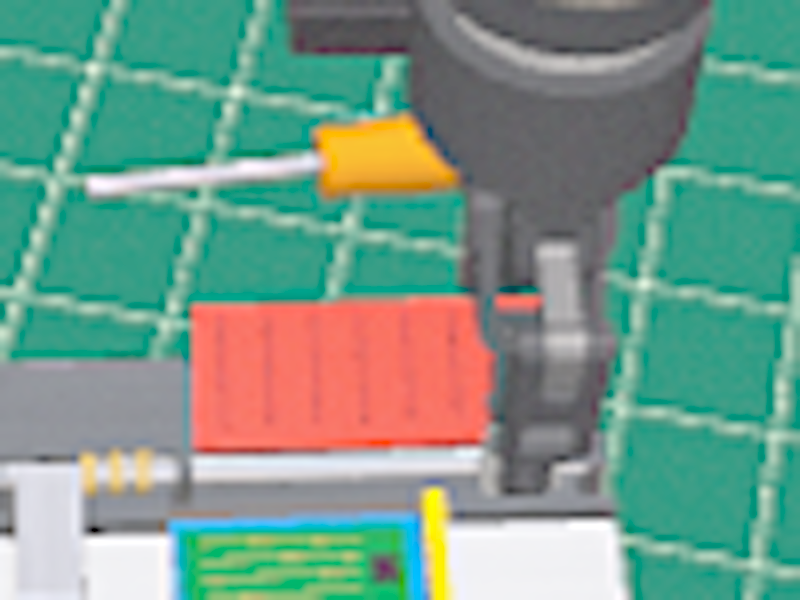

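apply_moves(
  plan=[
    {"tx": 0.0, "ty": 0.0, "tz": 0.0, "spin": 0.0, "hand": 1.0},
    {"tx": 0.0, "ty": 0.0, "tz": 0.0, "spin": 0.0, "hand": 1.0},
    {"tx": 0.0, "ty": 0.0, "tz": 0.0, "spin": 0.0, "hand": 1.0},
  ],
)

```text
t: 4.8
tcp_pos: [0.5077, 0.0764, 0.0293]
ee_rot: [-3.11, -0.414, -0.022]
wrist_force: [-0.0, 0.3, -0.4]
finger_gap: 0.0856
```

```bash
python3 look.py b3; python3 s8.py b4
```

```text
{'t': 4.8, 'tcp_pos': [0.5077, 0.0764, 0.0293], 'ee_rot': [-3.1101, -0.414, -0.0221], 'wrist_force': [-0.0146, 0.3381, -0.3906], 'finger_gap': 0.0856}
side bar fixture xy mm 52 [-51.5  44.4]
tcp fixture [-71.5   4.8]
```

View pics/b4.png

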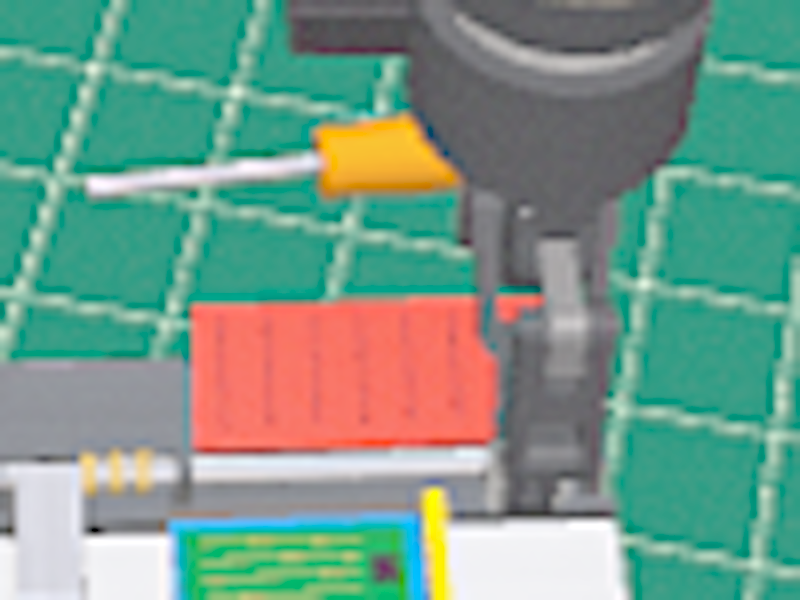

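```bash
python3 - <<'E'
from workcell import imaging
from h import *; import pickle
c0=pickle.load(open("cap0.pkl","rb"))["side"]["pixels"]; c=imaging.capture("side")["pixels"]
d=np.abs(c.astype(int)-c0).max(2)
sl=np.s_[195:285,245:345]
a=cv2.resize(c0[sl][:,:,::-1],None,fx=4,fy=4,interpolation=cv2.INTER_NEAREST)
b=cv2.resize(c[sl][:,:,::-1],None,fx=4,fy=4,interpolation=cv2.INTER_NEAREST)
e=cv2.resize(np.clip(d*4,0,255).astype(np.uint8)[sl],None,fx=4,fy=4,interpolation=cv2.INTER_NEAREST)
cv2.imwrite("pics/b5.png",np.vstack([np.hstack([b,cv2.cvtColor(e,cv2.COLOR_GRAY2BGR)])]))
E
```

```text
(no output)
```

View pics/b5.png

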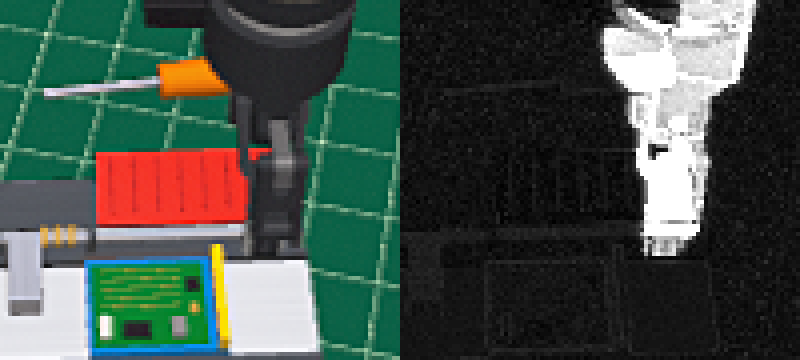

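apply_moves(
  plan=[
    {"tx": 0.0, "ty": 0.0, "tz": 0.0, "spin": 0.0, "hand": 0.5},
    {"tx": 0.0, "ty": 0.0, "tz": 0.0, "spin": 0.0, "hand": 0.5},
    {"tx": -0.001, "ty": 0.0, "tz": -0.004, "spin": 0.0, "hand": 0.5},
  ],
)

```text
t: 5.3
tcp_pos: [0.5071, 0.0764, 0.0255]
ee_rot: [-3.11, -0.414, -0.024]
wrist_force: [0.4, -0.3, -0.0]
finger_gap: 0.0639
```

apply_moves(
  plan=[
    {"tx": 0.0, "ty": 0.0, "tz": -0.003, "spin": 0.0, "hand": 0.5},
    {"tx": 0.0, "ty": 0.0, "tz": 0.0, "spin": 0.0, "hand": 0.5},
  ],
)

```text
t: 5.5
tcp_pos: [0.5065, 0.0764, 0.0217]
ee_rot: [-3.11, -0.414, -0.022]
wrist_force: [0.8, 0.3, -0.8]
finger_gap: 0.0641
```

```bash
python3 look.py b6; python3 s8.py b7
```

```text
{'t': 5.5, 'tcp_pos': [0.5065, 0.0764, 0.0217], 'ee_rot': [-3.1102, -0.414, -0.022], 'wrist_force': [0.785, 0.2729, -0.7511], 'finger_gap': 0.0641}
side bar fixture xy mm 52 [-51.5  44.4]
tcp fixture [-72.7   5.1]
```

View pics/b7.png

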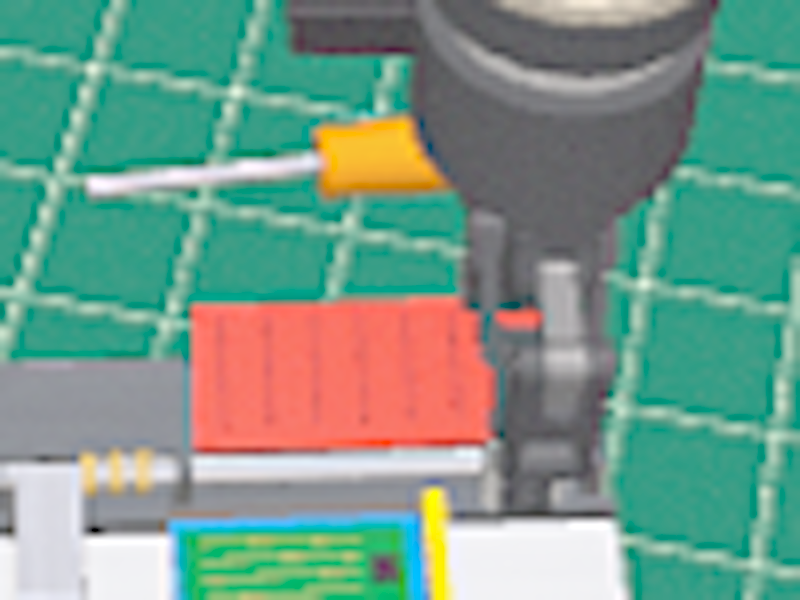

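apply_moves(
  plan=[
    {"tx": 0.0, "ty": 0.0, "tz": -0.004, "spin": 0.0, "hand": 0.5},
    {"tx": 0.0, "ty": 0.0, "tz": -0.003, "spin": 0.0, "hand": 0.5},
  ],
)

```text
t: 5.85
tcp_pos: [0.5073, 0.0764, 0.0151]
ee_rot: [-3.11, -0.414, -0.024]
wrist_force: [0.3, -0.7, -0.0]
finger_gap: 0.0639
```

```bash
python3 look.py b8; python3 s8.py b9
```

```text
{'t': 5.85, 'tcp_pos': [0.5073, 0.0764, 0.0151], 'ee_rot': [-3.1104, -0.414, -0.0244], 'wrist_force': [0.2508, -0.6943, -0.0195], 'finger_gap': 0.0639}
side bar fixture xy mm 52 [-51.5  44.4]
tcp fixture [-71.9   4.9]
```

View pics/b9.png

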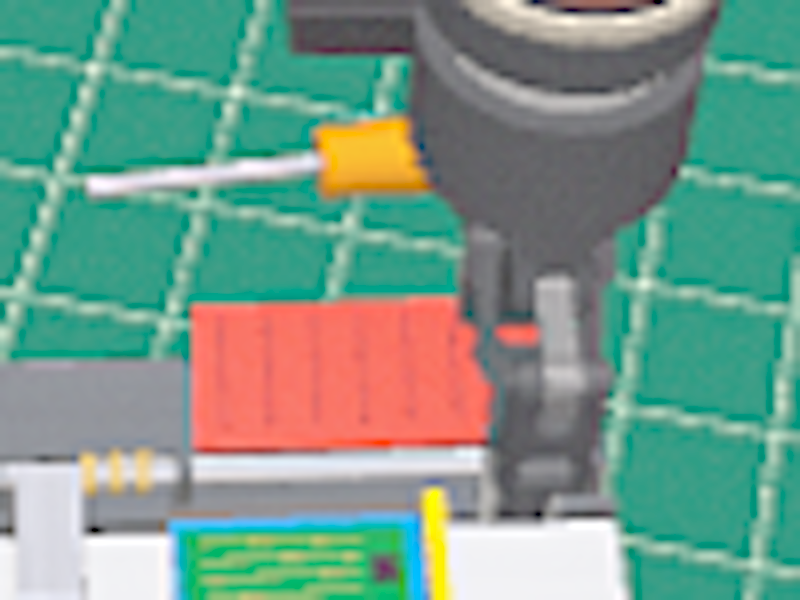

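The far finger covers part of the red pad with no contact force, so the real tips are above it. I keep descending gently until I get contact.

apply_moves(
  plan=[
    {"tx": 0.0, "ty": 0.0, "tz": -0.004, "spin": 0.0, "hand": 0.5},
    {"tx": 0.0, "ty": 0.0, "tz": -0.002, "spin": 0.0, "hand": 0.5},
  ],
)

```text
t: 6.2
tcp_pos: [0.5073, 0.0764, 0.009]
ee_rot: [-3.11, -0.414, -0.024]
wrist_force: [-0.1, 0.2, 0.4]
finger_gap: 0.064
```

```bash
python3 look.py c1; python3 s8.py c2
```

```text
{'t': 6.2, 'tcp_pos': [0.5073, 0.0764, 0.009], 'ee_rot': [-3.1104, -0.414, -0.0244], 'wrist_force': [-0.0722, 0.2196, 0.3604], 'finger_gap': 0.064}
side bar fixture xy mm 53 [-51.5  45.1]
tcp fixture [-71.9   4.9]
```

View pics/c2.png

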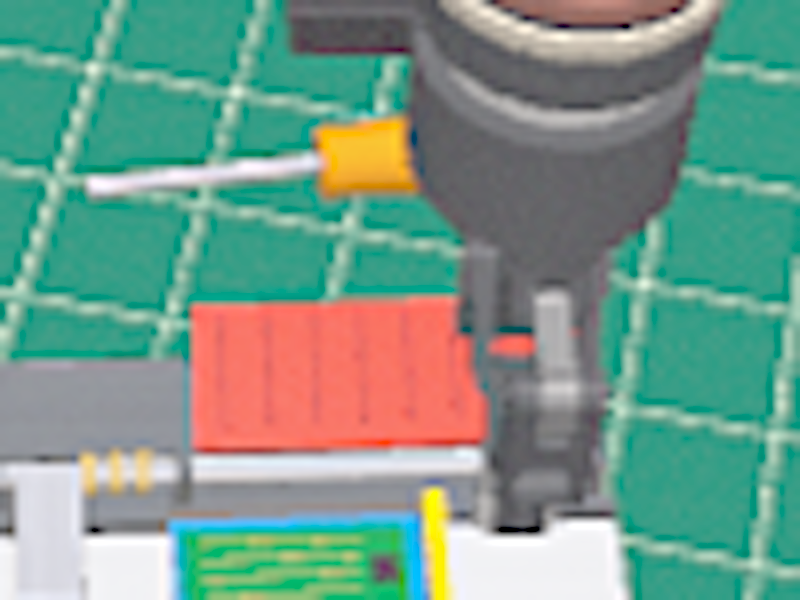

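apply_moves(
  plan=[
    {"tx": 0.0, "ty": 0.0, "tz": -0.004, "spin": 0.0, "hand": 0.5},
    {"tx": 0.0, "ty": 0.0, "tz": -0.002, "spin": 0.0, "hand": 0.5},
  ],
)

```text
t: 6.55
tcp_pos: [0.5078, 0.0765, 0.0031]
ee_rot: [-3.11, -0.414, -0.026]
wrist_force: [0.3, -0.1, -0.1]
finger_gap: 0.0637
```

```bash
python3 look.py c3; python3 s8.py c4
```

```text
{'t': 6.55, 'tcp_pos': [0.5078, 0.0765, 0.0031], 'ee_rot': [-3.1104, -0.4141, -0.0256], 'wrist_force': [0.3241, -0.0861, -0.0838], 'finger_gap': 0.0637}
side bar fixture xy mm 52 [-51.5  44.4]
tcp fixture [-71.4   4.8]
```

View pics/c4.png

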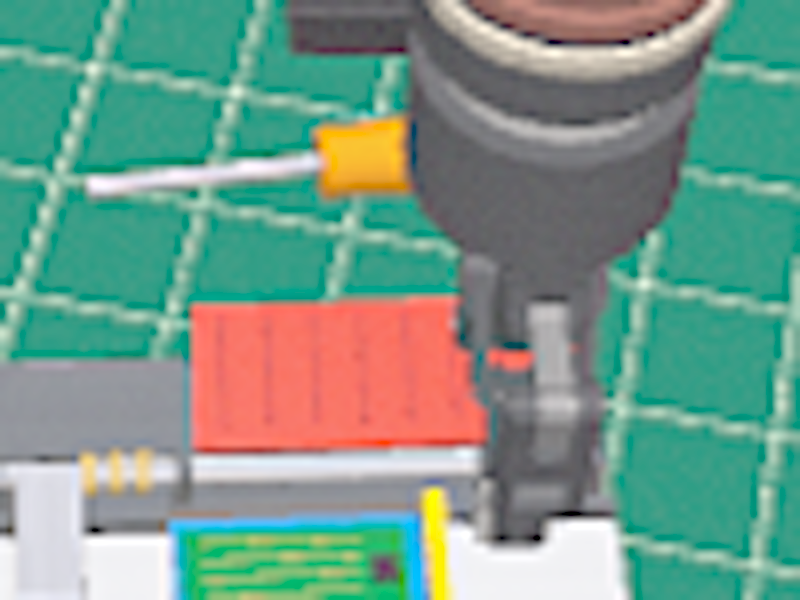

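apply_moves(
  plan=[
    {"tx": 0.0, "ty": 0.0, "tz": -0.003, "spin": 0.0, "hand": 0.5},
    {"tx": 0.0, "ty": 0.0, "tz": -0.003, "spin": 0.0, "hand": 0.5},
  ],
)

```text
t: 6.9
tcp_pos: [0.5081, 0.0764, -0.0027]
ee_rot: [-3.11, -0.414, -0.027]
wrist_force: [0.2, -0.2, 0.2]
finger_gap: 0.0642
```

```bash
python3 look.py c5; python3 s8.py c6
```

```text
{'t': 6.9, 'tcp_pos': [0.5081, 0.0764, -0.0027], 'ee_rot': [-3.1105, -0.4141, -0.0267], 'wrist_force': [0.223, -0.2462, 0.1659], 'finger_gap': 0.0642}
side bar fixture xy mm 53 [-51.5  45.1]
tcp fixture [-71.1   4.7]
```

View pics/c6.png

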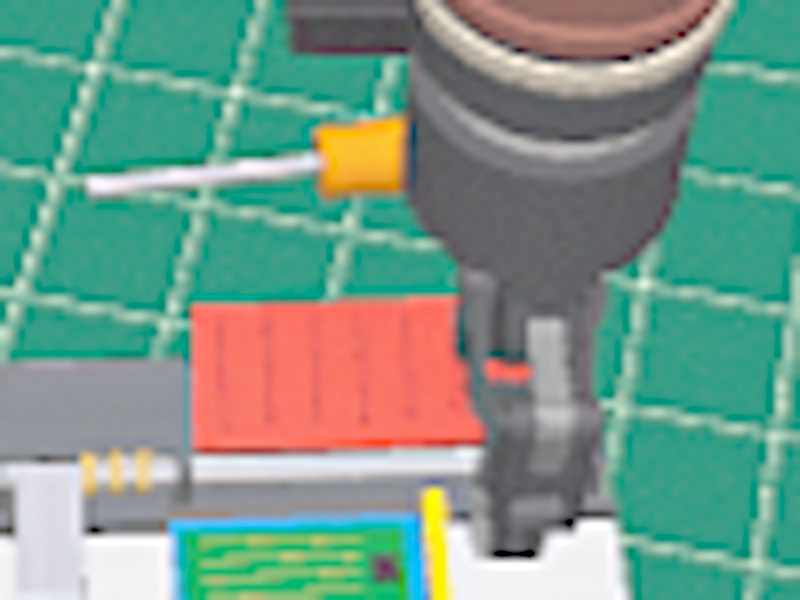

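apply_moves(
  plan=[
    {"tx": 0.0, "ty": 0.0, "tz": -0.003, "spin": 0.0, "hand": 0.5},
    {"tx": 0.0, "ty": 0.0, "tz": -0.003, "spin": 0.0, "hand": 0.5},
  ],
)

```text
t: 7.25
tcp_pos: [0.5084, 0.0763, -0.0087]
ee_rot: [-3.111, -0.414, -0.027]
wrist_force: [-0.8, -1.1, 3.4]
finger_gap: 0.0643
```

```bash
python3 look.py c7; python3 s8.py c8
```

```text
{'t': 7.25, 'tcp_pos': [0.5084, 0.0763, -0.0087], 'ee_rot': [-3.1109, -0.4141, -0.0274], 'wrist_force': [-0.7971, -1.1237, 3.3631], 'finger_gap': 0.0643}
side bar fixture xy mm 52 [-51.5  44.4]
tcp fixture [-70.8   4.5]
```

View pics/c8.png

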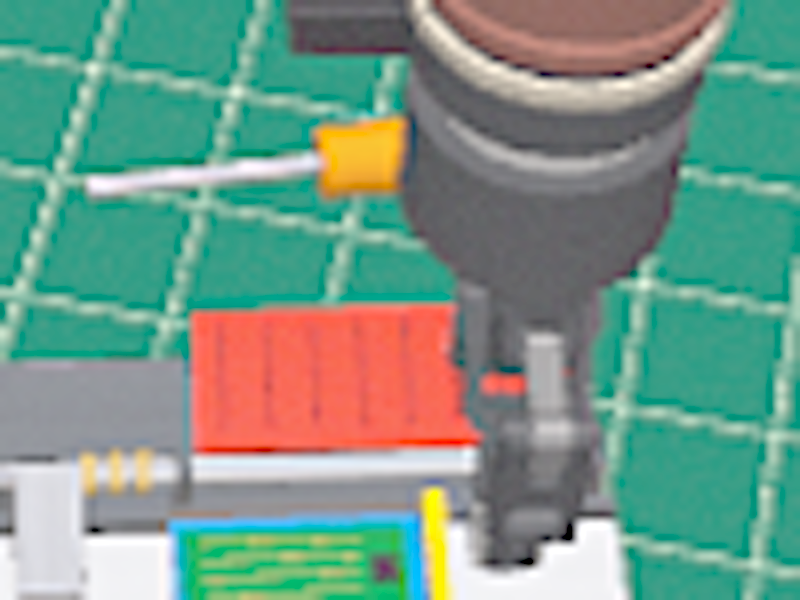

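Contact: 3.4 N, and the pad has begun to tilt (its top edge went from row 300 to 308). I'll press about 12 mm further.

apply_moves(
  plan=[
    {"tx": -0.001, "ty": 0.0, "tz": -0.004, "spin": 0.0, "hand": 0.5},
    {"tx": -0.001, "ty": 0.0, "tz": -0.004, "spin": 0.0, "hand": 0.5},
    {"tx": 0.0, "ty": 0.0, "tz": -0.003, "spin": 0.0, "hand": 0.5},
  ],
)

```text
t: 7.7
tcp_pos: [0.5081, 0.0765, -0.0194]
ee_rot: [-3.111, -0.414, -0.032]
wrist_force: [0.4, 1.3, 5.3]
finger_gap: 0.064
```

```bash
python3 look.py c9; python3 s8.py d1
```

```text
{'t': 7.7, 'tcp_pos': [0.5081, 0.0765, -0.0194], 'ee_rot': [-3.1108, -0.4143, -0.0324], 'wrist_force': [0.3707, 1.2949, 5.2874], 'finger_gap': 0.064}
side bar fixture xy mm 52 [-51.5  44.4]
tcp fixture [-71.1   4.8]
```

View pics/d1.png

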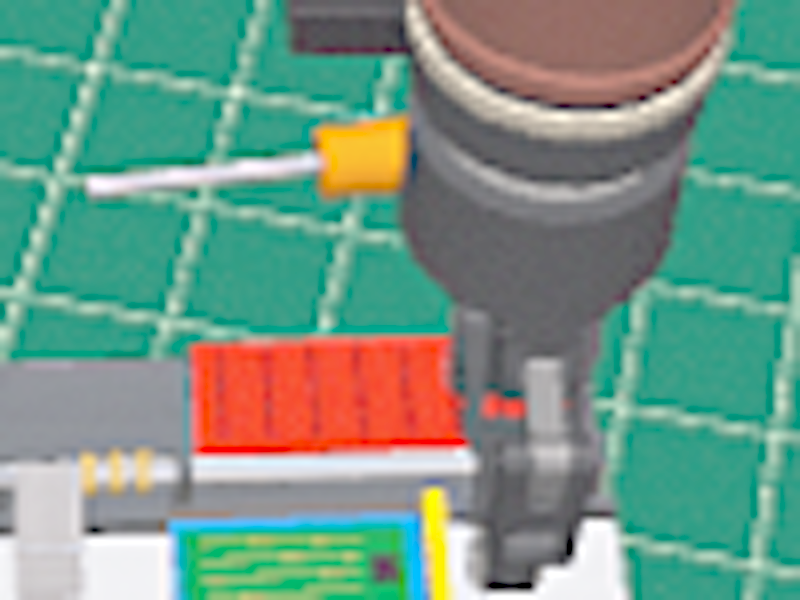

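apply_moves(
  plan=[
    {"tx": 0.0, "ty": 0.0, "tz": -0.002, "spin": 0.0, "hand": 0.5},
  ],
)

```text
t: 7.95
tcp_pos: [0.508, 0.0767, -0.0212]
ee_rot: [-3.11, -0.414, -0.032]
wrist_force: [0.9, 2.1, 5.7]
finger_gap: 0.0642
```

```bash
cat > s6.py <<'E'
import sys
from workcell import imaging,arm
from h import *
c=imaging.capture("side"); im=c["pixels"][220:298,230:345,::-1]
im=cv2.resize(im,None,fx=6.9,fy=6.9,interpolation=cv2.INTER_CUBIC)
im=(255*(im/255.)**.6).astype(np.uint8)
cv2.imwrite(f"pics/{sys.argv[1]}.png",im)
E
python3 look.py d2; python3 s6.py d3
```

```text
{'t': 7.95, 'tcp_pos': [0.508, 0.0767, -0.0212], 'ee_rot': [-3.1103, -0.4145, -0.0319], 'wrist_force': [0.8504, 2.148, 5.6659], 'finger_gap': 0.0642}
side bar fixture xy mm 52 [-51.5  44.4]
tcp fixture [-71.1   5. ]
```

View pics/d3.png

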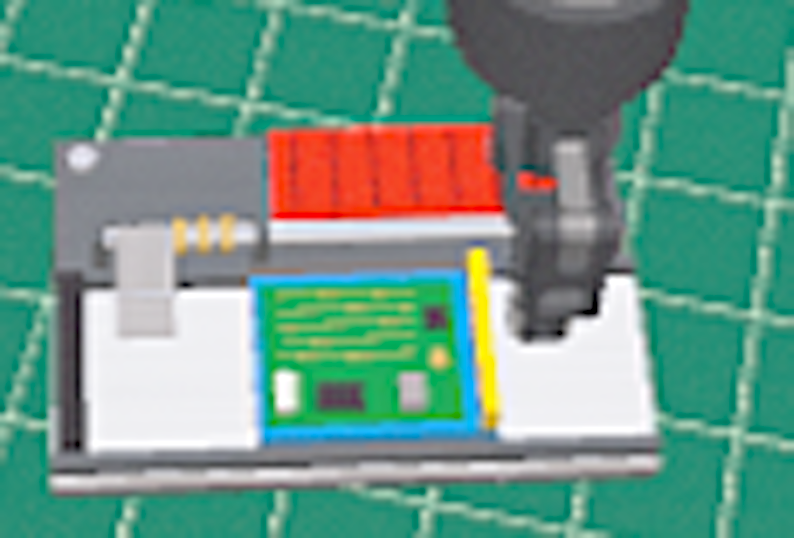

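The jaw is lifted: its foot front face shows above the deck at (145,310) in the crop. The left tip stands about 7 mm behind the bar. Now I push along the fixture's x, (0.9655, 0.2605).

apply_moves(
  plan=[
    {"tx": 0.004, "ty": 0.001, "tz": 0.0, "spin": 0.0, "hand": 0.5},
    {"tx": 0.004, "ty": 0.001, "tz": 0.0, "spin": 0.0, "hand": 0.5},
    {"tx": 0.004, "ty": 0.001, "tz": 0.0, "spin": 0.0, "hand": 0.5},
    {"tx": 0.004, "ty": 0.001, "tz": 0.0, "spin": 0.0, "hand": 0.5},
  ],
)

```text
t: 8.5
tcp_pos: [0.5181, 0.0794, -0.0224]
ee_rot: [-3.112, -0.413, -0.014]
wrist_force: [-5.4, -3.0, 6.1]
finger_gap: 0.0643
```

```bash
python3 look.py d4; python3 s6.py d5
```

```text
{'t': 8.5, 'tcp_pos': [0.5181, 0.0794, -0.0224], 'ee_rot': [-3.1125, -0.4132, -0.0139], 'wrist_force': [-5.4246, -2.9619, 6.0799], 'finger_gap': 0.0643}
side bar fixture xy mm 57 [-45.4  44.8]
tcp fixture [-60.7   5. ]
```

View pics/d5.png

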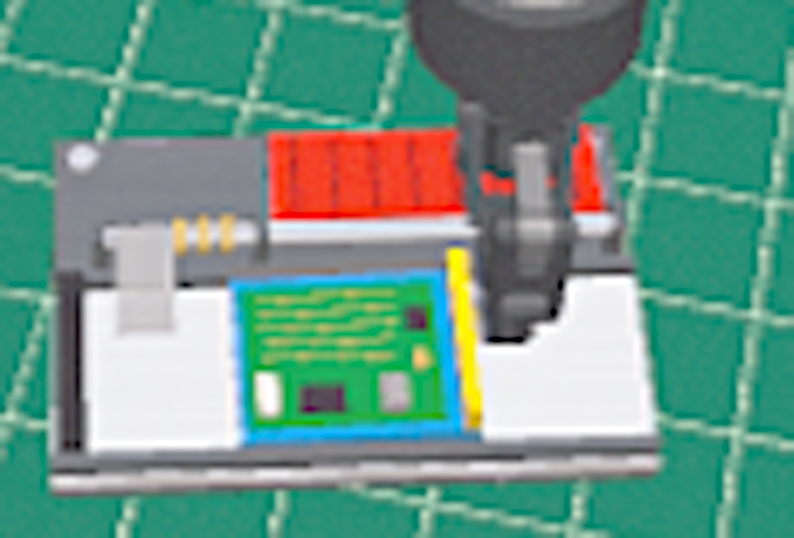

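The clip holds and the carrier moves, but the carrier has yawed slightly. The tip bears about 7 mm right of the bar's middle (y ≈ 38–39 against 46). I'll back off 2 mm, shift 7 mm left, and continue.

apply_moves(
  plan=[
    {"tx": -0.004, "ty": 0.0, "tz": 0.0, "spin": 0.0, "hand": 0.5},
    {"tx": -0.002, "ty": 0.004, "tz": 0.0, "spin": 0.0, "hand": 0.5},
    {"tx": -0.001, "ty": 0.004, "tz": 0.0, "spin": 0.0, "hand": 0.5},
  ],
)

```text
t: 8.95
tcp_pos: [0.5146, 0.0863, -0.0215]
ee_rot: [3.113, 0.411, 0.023]
wrist_force: [1.3, -4.9, 4.3]
finger_gap: 0.0643
```

```bash
python3 look.py d6; python3 s6.py d7
```

```text
{'t': 8.95, 'tcp_pos': [0.5146, 0.0863, -0.0215], 'ee_rot': [3.1131, 0.4111, 0.0232], 'wrist_force': [1.3184, -4.8823, 4.3094], 'finger_gap': 0.0643}
side bar fixture xy mm 56 [-45.2  46.2]
tcp fixture [-62.3  12.6]
```

View pics/d7.png

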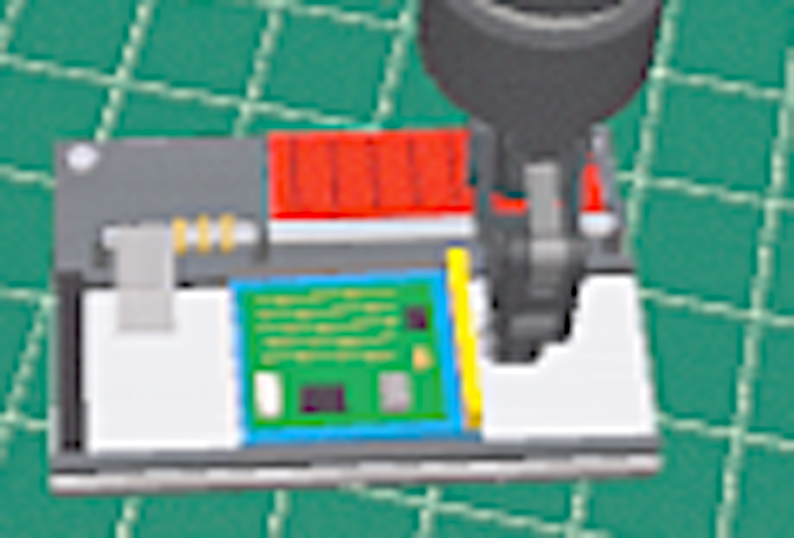

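apply_moves(
  plan=[
    {"tx": 0.005, "ty": 0.001, "tz": -0.001, "spin": 0.0, "hand": 0.5},
    {"tx": 0.005, "ty": 0.001, "tz": 0.0, "spin": 0.0, "hand": 0.5},
    {"tx": 0.005, "ty": 0.001, "tz": 0.0, "spin": 0.0, "hand": 0.5},
    {"tx": 0.005, "ty": 0.001, "tz": 0.0, "spin": 0.0, "hand": 0.5},
    {"tx": 0.005, "ty": 0.001, "tz": 0.0, "spin": 0.0, "hand": 0.5},
  ],
)

```text
t: 9.6
tcp_pos: [0.5162, 0.0872, -0.0225]
ee_rot: [3.105, 0.405, -0.038]
wrist_force: [-16.5, -7.7, 25.0]
finger_gap: 0.0641
```

```bash
python3 look.py d8; python3 s6.py d9
```

```text
{'t': 9.6, 'tcp_pos': [0.5162, 0.0872, -0.0225], 'ee_rot': [3.1048, 0.4051, -0.0376], 'wrist_force': [-16.4665, -7.7424, 24.999], 'finger_gap': 0.0641}
side bar fixture xy mm 59 [-43.6  46.4]
tcp fixture [-60.5  13. ]
```

View pics/d9.png

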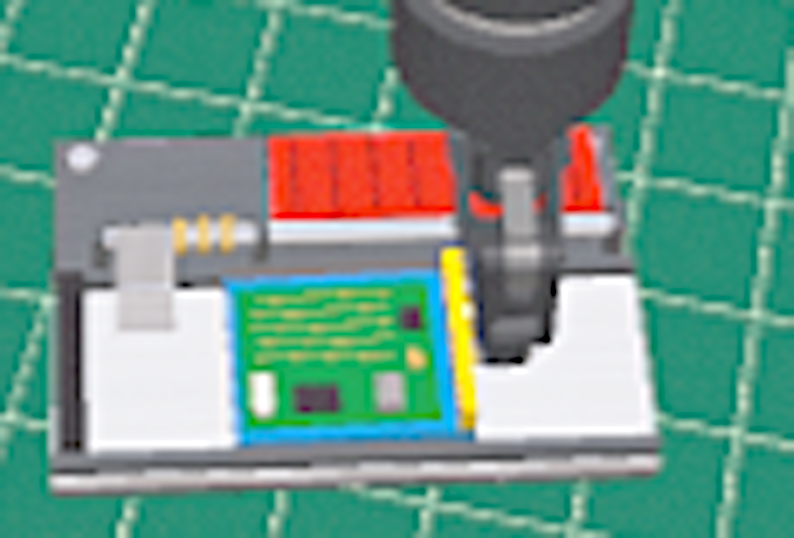

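Stuck: fz is 25 N and fx is -16 N. I'm pressing too hard, which causes friction and tilts the tool. I'll relieve it by going up about 3 mm and slightly back.

apply_moves(
  plan=[
    {"tx": -0.003, "ty": -0.001, "tz": 0.002, "spin": 0.0, "hand": 0.5},
    {"tx": 0.0, "ty": 0.0, "tz": 0.001, "spin": 0.0, "hand": 0.5},
  ],
)

```text
t: 9.95
tcp_pos: [0.5132, 0.0864, -0.0187]
ee_rot: [3.104, 0.405, -0.036]
wrist_force: [-0.2, -4.6, 4.5]
finger_gap: 0.0642
```

```bash
python3 look.py e1; python3 s6.py e2; python3 -c "
from workcell import arm;o=arm.get_obs();print(o['moment'],o['qpos'])"
```

```text
{'t': 9.95, 'tcp_pos': [0.5132, 0.0864, -0.0187], 'ee_rot': [3.104, 0.405, -0.0362], 'wrist_force': [-0.2264, -4.6257, 4.5381], 'finger_gap': 0.0642}
side bar fixture xy mm 56 [-43.4  46.8]
tcp fixture [-63.6  13. ]
[-0.76537827  0.01872728 -0.04211828] [ 0.03561729  0.52454015 -0.43149072  0.63700402 -0.01304092  2.91781621]
```

View pics/e2.png

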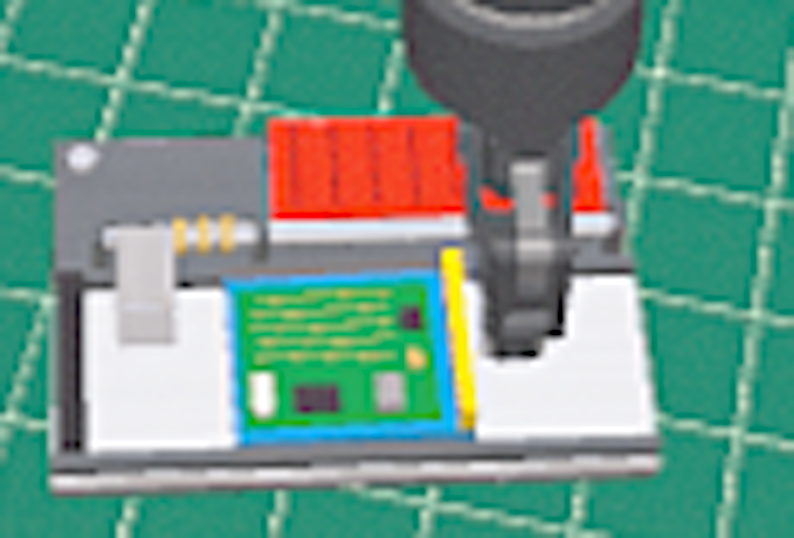

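apply_moves(
  plan=[
    {"tx": 0.005, "ty": 0.001, "tz": -0.001, "spin": 0.0, "hand": 0.5},
    {"tx": 0.005, "ty": 0.001, "tz": 0.0, "spin": 0.0, "hand": 0.5},
    {"tx": 0.005, "ty": 0.001, "tz": 0.0, "spin": 0.0, "hand": 0.5},
  ],
)

```text
t: 10.4
tcp_pos: [0.5212, 0.0901, -0.0207]
ee_rot: [3.104, 0.405, -0.054]
wrist_force: [-7.0, -3.2, 8.5]
finger_gap: 0.0642
```

```bash
python3 look.py e3; python3 s6.py e4
```

```text
{'t': 10.4, 'tcp_pos': [0.5212, 0.0901, -0.0207], 'ee_rot': [3.1044, 0.4052, -0.0543], 'wrist_force': [-7.046, -3.1567, 8.5385], 'finger_gap': 0.0642}
side bar fixture xy mm 54 [-37.1  46.8]
tcp fixture [-54.9  14.5]
```

View pics/e4.png

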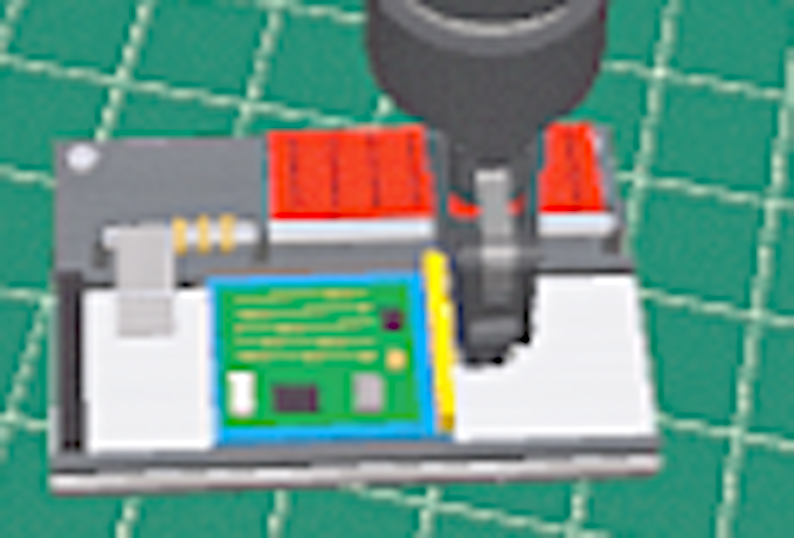

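apply_moves(
  plan=[
    {"tx": 0.004, "ty": 0.001, "tz": 0.001, "spin": 0.0, "hand": 0.5},
    {"tx": 0.004, "ty": 0.0005, "tz": 0.0005, "spin": 0.0, "hand": 0.5},
    {"tx": 0.004, "ty": 0.0005, "tz": 0.0005, "spin": 0.0, "hand": 0.5},
    {"tx": 0.004, "ty": 0.0005, "tz": 0.0005, "spin": 0.0, "hand": 0.5},
  ],
)

```text
t: 10.95
tcp_pos: [0.5282, 0.0934, -0.0198]
ee_rot: [3.104, 0.405, -0.078]
wrist_force: [-5.5, -1.9, 6.7]
finger_gap: 0.0638
```

```bash
python3 look.py e5; python3 s6.py e6
```

```text
{'t': 10.95, 'tcp_pos': [0.5282, 0.0934, -0.0198], 'ee_rot': [3.1041, 0.4054, -0.0775], 'wrist_force': [-5.5356, -1.9134, 6.7336], 'finger_gap': 0.0638}
side bar fixture xy mm 60 [-29.1  48.5]
tcp fixture [-47.3  15.8]
```

View pics/e6.png

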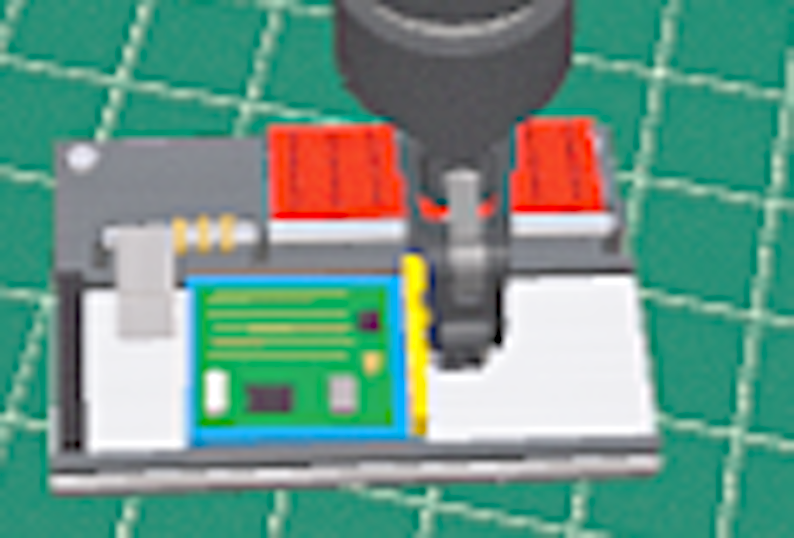

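The jaw is well lifted (foot edge at row 338) and the carrier front is about to go under it. I'm continuing with larger steps, because the tool tilt creeps with every loaded row.

apply_moves(
  plan=[
    {"tx": 0.008, "ty": 0.001, "tz": 0.0, "spin": 0.0, "hand": 0.5},
    {"tx": 0.008, "ty": 0.001, "tz": 0.0, "spin": 0.0, "hand": 0.5},
  ],
)

```text
t: 11.3
tcp_pos: [0.5382, 0.096, -0.0204]
ee_rot: [3.105, 0.406, -0.093]
wrist_force: [-7.4, -3.0, 10.5]
finger_gap: 0.064
```

```bash
python3 look.py e7; python3 s6.py e8
```

```text
{'t': 11.3, 'tcp_pos': [0.5382, 0.096, -0.0204], 'ee_rot': [3.1045, 0.4061, -0.0927], 'wrist_force': [-7.3659, -2.974, 10.4677], 'finger_gap': 0.064}
side bar fixture xy mm 55 [-17.2  50. ]
tcp fixture [-37.   15.8]
```

View pics/e8.png

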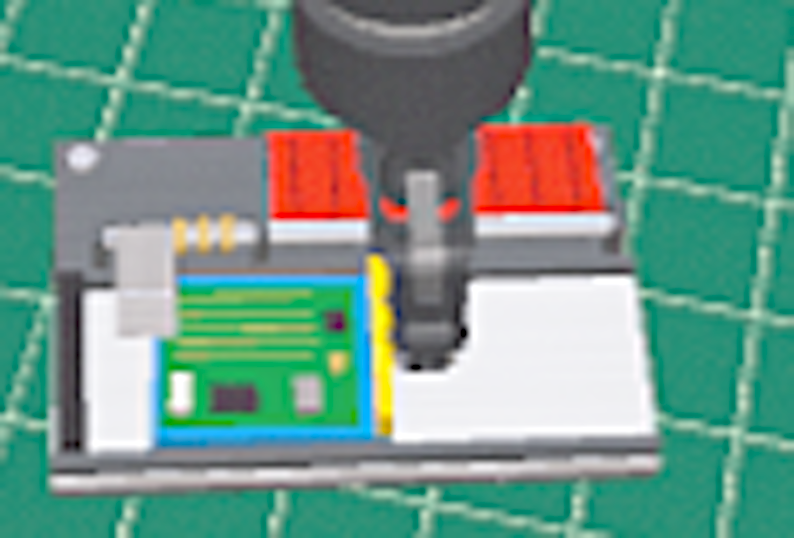

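The carrier's front has passed under the jaw (front edge at col 158, stop face at about 85), so roughly 22 mm remain.

apply_moves(
  plan=[
    {"tx": 0.008, "ty": 0.001, "tz": 0.001, "spin": 0.0, "hand": 0.5},
    {"tx": 0.008, "ty": 0.001, "tz": 0.0, "spin": 0.0, "hand": 0.5},
  ],
)

```text
t: 11.65
tcp_pos: [0.5497, 0.0988, -0.0201]
ee_rot: [3.105, 0.407, -0.104]
wrist_force: [-8.2, -2.4, 9.7]
finger_gap: 0.0643
```

```bash
python3 look.py e9; python3 s6.py f1
```

```text
{'t': 11.65, 'tcp_pos': [0.5497, 0.0988, -0.0201], 'ee_rot': [3.1049, 0.4066, -0.1043], 'wrist_force': [-8.2278, -2.4021, 9.7112], 'finger_gap': 0.0643}
side bar fixture xy mm 51 [-4.9 52.2]
tcp fixture [-25.2  15.5]
```

View pics/f1.png

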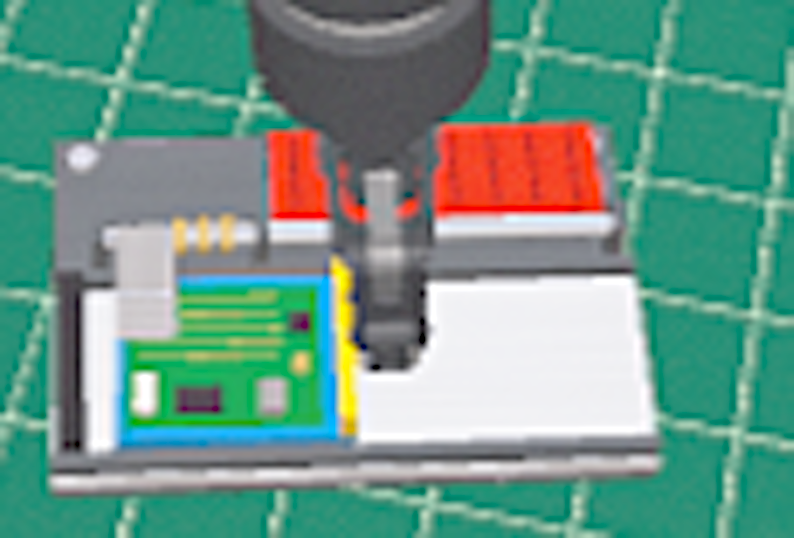

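apply_moves(
  plan=[
    {"tx": 0.008, "ty": 0.001, "tz": 0.001, "spin": 0.0, "hand": 0.5},
    {"tx": 0.006, "ty": 0.001, "tz": 0.0, "spin": 0.0, "hand": 0.5},
  ],
)

```text
t: 12.0
tcp_pos: [0.5594, 0.1015, -0.0198]
ee_rot: [3.105, 0.407, -0.115]
wrist_force: [-13.4, -6.2, 14.6]
finger_gap: 0.0638
```

```bash
python3 look.py f2; python3 s6.py f3
```

```text
{'t': 12.0, 'tcp_pos': [0.5594, 0.1015, -0.0198], 'ee_rot': [3.1051, 0.407, -0.1154], 'wrist_force': [-13.4384, -6.1965, 14.5593], 'finger_gap': 0.0638}
side bar fixture xy mm 30 [ 4.  66.3]
tcp fixture [-15.1  15.5]
```

View pics/f3.png

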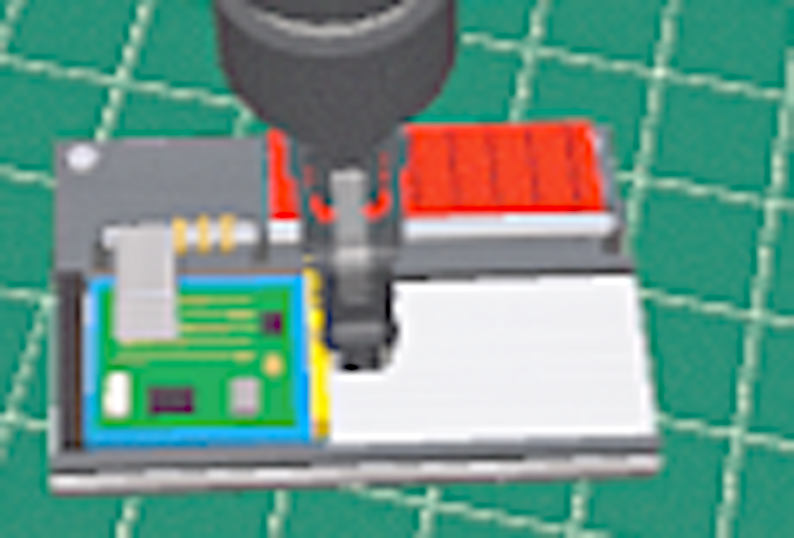

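The carrier is at the stop (no white gap at col 85) and the push force has risen to 15 N. One more seating push, to see whether anything still moves.

apply_moves(
  plan=[
    {"tx": 0.006, "ty": 0.001, "tz": 0.001, "spin": 0.0, "hand": 0.5},
    {"tx": 0.006, "ty": 0.001, "tz": 0.0, "spin": 0.0, "hand": 0.5},
  ],
)

```text
t: 12.35
tcp_pos: [0.5587, 0.1016, -0.0202]
ee_rot: [3.101, 0.409, -0.15]
wrist_force: [-19.7, -9.4, 23.6]
finger_gap: 0.0642
```

```bash
python3 look.py f4; python3 s6.py f5
```

```text
{'t': 12.35, 'tcp_pos': [0.5587, 0.1016, -0.0202], 'ee_rot': [3.1007, 0.4088, -0.1497], 'wrist_force': [-19.6738, -9.3977, 23.588], 'finger_gap': 0.0642}
side bar fixture xy mm 26 [ 4.3 68. ]
tcp fixture [-15.7  15.9]
```

View pics/f5.png

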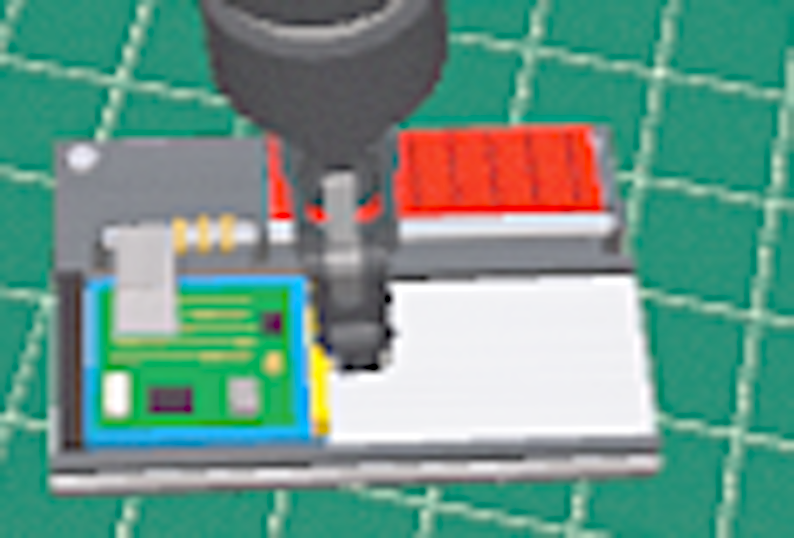

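No further advance, so the carrier is home. I back off from the bar with the pad still held, then rise.

apply_moves(
  plan=[
    {"tx": -0.006, "ty": -0.0015, "tz": 0.001, "spin": 0.0, "hand": 0.5},
    {"tx": -0.004, "ty": -0.001, "tz": 0.001, "spin": 0.0, "hand": 0.5},
  ],
)

```text
t: 12.7
tcp_pos: [0.5496, 0.1001, -0.0177]
ee_rot: [3.101, 0.41, -0.146]
wrist_force: [4.1, -0.6, 6.0]
finger_gap: 0.064
```

```bash
python3 look.py f6; python3 s6.py f7
```

```text
{'t': 12.7, 'tcp_pos': [0.5496, 0.1001, -0.0177], 'ee_rot': [3.1011, 0.4102, -0.1458], 'wrist_force': [4.0807, -0.605, 5.9522], 'finger_gap': 0.064}
side bar fixture xy mm 56 [ 4.1 48.5]
tcp fixture [-24.9  16.8]
```

View pics/f7.png

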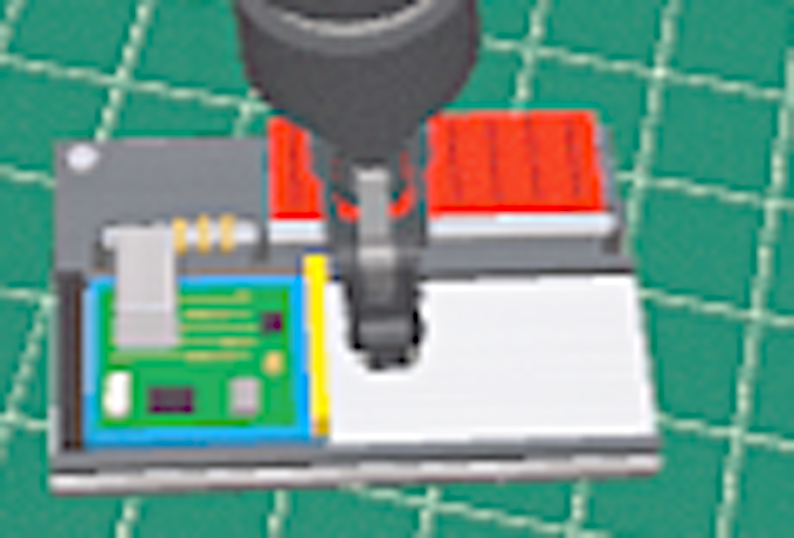

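The carrier stayed home (bar centre x ≈ 4, nominal 3) and the bar is square. Now I rise straight up.

apply_moves(
  plan=[
    {"tx": 0.0, "ty": 0.0, "tz": 0.004, "spin": 0.0, "hand": 0.5},
    {"tx": 0.0, "ty": 0.0, "tz": 0.006, "spin": 0.0, "hand": 0.5},
    {"tx": 0.0, "ty": 0.0, "tz": 0.01, "spin": 0.0, "hand": 0.5},
    {"tx": 0.0, "ty": 0.0, "tz": 0.02, "spin": 0.0, "hand": 0.5},
    {"tx": 0.0, "ty": 0.0, "tz": 0.04, "spin": 0.0, "hand": 0.5},
    {"tx": 0.0, "ty": 0.0, "tz": 0.04, "spin": 0.0, "hand": 0.5},
    {"tx": -0.02, "ty": 0.0, "tz": 0.04, "spin": 0.0, "hand": 0.5},
    {"tx": -0.03, "ty": 0.0, "tz": 0.04, "spin": 0.0, "hand": 0.5},
  ],
)

```text
t: 13.65
tcp_pos: [0.4925, 0.1028, 0.1847]
ee_rot: [3.105, 0.412, -0.168]
wrist_force: [0.3, -0.7, 0.7]
finger_gap: 0.0639
```

apply_moves(
  plan=[
    {"tx": -0.03, "ty": -0.03, "tz": 0.02, "spin": 0.0, "hand": 0.5},
    {"tx": -0.03, "ty": -0.03, "tz": 0.0, "spin": 0.0, "hand": 0.5},
    {"tx": -0.02, "ty": -0.04, "tz": 0.0, "spin": 0.0, "hand": 0.5},
    {"tx": -0.01, "ty": -0.04, "tz": 0.0, "spin": 0.0, "hand": 0.5},
    {"tx": 0.0, "ty": -0.04, "tz": 0.0, "spin": 0.0, "hand": 0.5},
    {"tx": 0.0, "ty": -0.04, "tz": 0.0, "spin": 0.0, "hand": 0.5},
    {"tx": 0.0, "ty": 0.0, "tz": 0.0, "spin": 0.0, "hand": 0.5},
  ],
)

```text
t: 14.35
tcp_pos: [0.3959, -0.1201, 0.2155]
ee_rot: [3.105, 0.422, -0.15]
wrist_force: [0.0, 0.6, 0.1]
finger_gap: 0.064
```

```bash
python3 look.py g1; python3 s6.py g2
```

```text
{'t': 14.35, 'tcp_pos': [0.3959, -0.1201, 0.2155], 'ee_rot': [3.1052, 0.4217, -0.1499], 'wrist_force': [0.0446, 0.5863, 0.1323], 'finger_gap': 0.064}
top bar fixture xy mm 46 [ 2.3 47.4]
side bar fixture xy mm 56 [ 4.1 48.5]
tcp fixture [-230.6 -155.8]
```

View pics/g2.png

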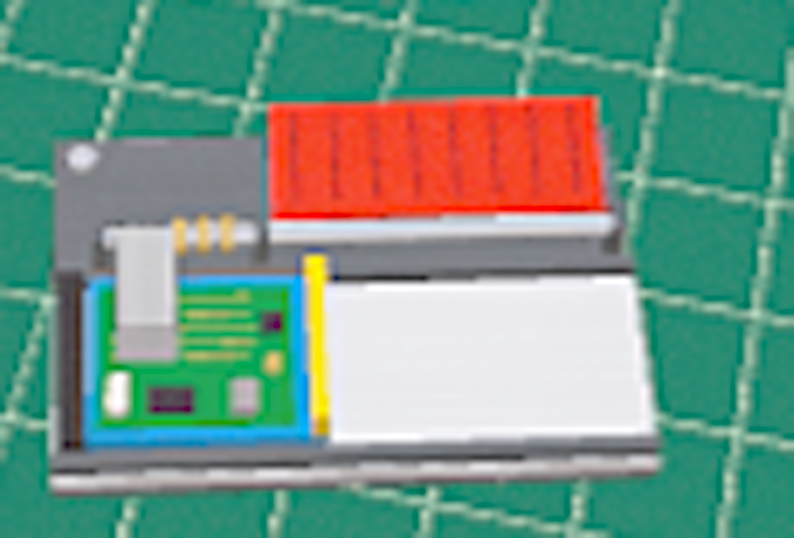

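View pics/g1.png

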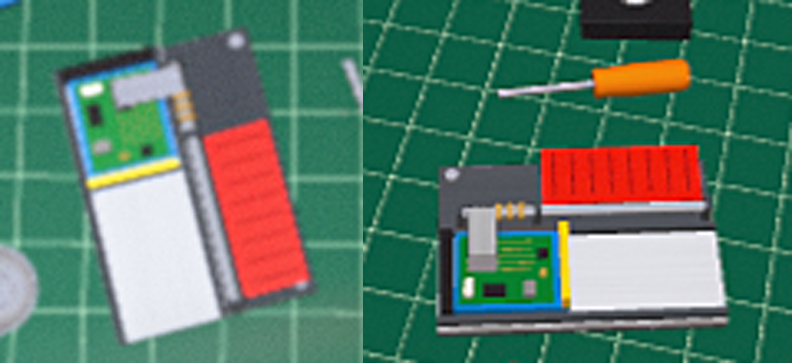

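The carrier is against the stop in both views and the jaw rests on the board. The pad is partly risen, the arm is clear, and the bystanders are where they were. Handing in.

```bash
python3 - <<'E'
from workcell import arm, job
print(job.finish_job()); print(arm.get_obs()["t"])
E
```

```text
the job is handed in; nothing more can be done
None
the job is handed in; nothing more can be done
```

The carrier is fully home against the end stop with the clip clamped on the board. The job was handed in after about 14.4 s, with the arm well clear and the wrist force near zero.

**What I did:** the right fingertip held the red pad down while the left fingertip pushed the yellow bar about 55 mm along the lane, beneath the lifted jaw. I kept the pad down until the carrier stopped advancing. Then I backed off the bar, let the clip up and moved away.

**Last checks:**
- **Position:** the bar centre reads x = 2.3 mm from the top camera and 4.1 mm from the side camera, against 3 mm nominal.
- **Clamping:** the jaw rests on the board, and the pad is partly risen.
- **Bystanders:** the screwdriver, and the parts of the tin and the iron stand in the last crops, look untouched. The bottle was outside those crops, and I took no full final picture.

**What disagreed or went wrong:**
- **Tip height:** the fingertips were about 40 mm higher than the reported TCP height, so I found the pad by force and camera instead. The tips were also about 6 mm off sideways.
- **Jam:** I pressed too hard once during the push (about 25 N vertical) and it stuck, so I eased off and continued. The wrist force peaked at roughly 32 N in the readings, against the 120 N limit.
- **Tilt:** the tool tilted several degrees during the push and stayed tilted. The result was not affected.

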